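# Pack away the multimeter case

## Task

Put the test meter away: first push the yellow inner flap down flat over the meter, then swing the blue lid over and press it fully shut, without slamming it. Only push with the fingers: do not pinch the flap or the lid, do not lift anything, and leave the meter and the things standing round the case where they are. Finish clear of everything.

Things in the scene. Friction and masses are not known exactly. Their poses are not given: they have to be found in the camera images.
- case: Black hard-shell meter case, fixed on a low cyan-topped lift board (390 x 460 mm, its top 10 to 50 mm above the bench, different each time): 200 mm along its x, 160 mm along its y, 70 mm high, walls 4 mm. Origin: centre of its underside, on the top of the board; all other heights here are given above the board. It may be yawed. The flap is hinged along its -y side, the lid along its +y side; both hinge lines are parallel to the case's x axis.
- flap (a joint): Angle of the yellow inner flap, rad: 0 = folded flat over the meter (a hard stop, outer face 5 mm below the case rim), about 1.57 = upright, stop at 1.75. It starts about upright. Stiff friction hinge (about 0.1 N m): it stays where it is left and does not fall by itself, so it must be pushed all the way down.
- flap_hinge (a point): Middle of the flap's hinge line, just inside the case's -y wall, 60 mm above the board; fixed, turns with the case (its axes are the case's). The flap plate reaches 105 mm from this line (towards the case's +y when flat, straight up when upright).
- flap_edge (a point): Middle of the flap's free edge, on its outer face (the face away from the meter: facing the case's -y when upright, up when flat). 105 mm from the hinge line. The yellow plate is 90 mm along the case's x and 5 mm thick, its outer face 5 mm from the hinge plane; a dark foam pad, 66 x 80 x 6 mm, covers the middle of its inner face (towards the meter).
- lid (a joint): Angle of the blue lid, rad: 0 = shut flat on the case rim (a hard stop), 1.57 = upright, stop at 2.1 leaning outward. It starts standing open near upright or leaning a little outward. Stiff friction hinge (about 0.28 N m; some 3 N at the free edge moves it): it stays where it is left, so it must be pushed all the way shut.
- lid_hinge (a point): Middle of the lid's hinge line on the case's +y rim, 70 mm above the board; fixed, turns with the case. The lid reaches 160 mm from this line (towards the case's -y when shut).
- lid_edge (a point): Middle of the lid's free edge, on its outer face (facing the case's +y when upright, up when shut). 160 mm from the hinge line. The blue shell is 200 mm along the case's x and 12 mm thick at the rim; its outer face lies 12 mm from the hinge plane, so 82 mm above the board when shut. A grey liner board covers its inner face.
- meter_center (a point): Centre of the red multimeter, 150 x 74 x 26 mm (dial to 34 mm), lying loose in the foam pocket of the case below the flap; its highest point is 50 mm above the board. Leave it there.
- spool_center (a point): Centre of a white wire spool with red wire, 60 mm across, 50 mm tall, standing on the board beside the case. Leave it.
- flux_center (a point): Centre of a slim white flux bottle with a red cap, 48 mm across, 140 mm tall, standing on the board beside the case. Leave it.
- cleaner_center (a point): Centre of a round brass tip cleaner, 72 mm across, 55 mm tall (its brass wool to 62 mm), standing on the board beside the case. Leave it.

How it is judged (in metres and radians):
On the way, in this order (a step that is already met when the one before it is completed fails the run):
1. the flap is folded down flat while the lid still stands open (value of joint flap below 0.08 rad and value of joint lid above 0.9 rad), for 0.2 s.
2. the lid is shut over the flap (value of joint lid below 0.05 rad and value of joint flap below 0.1 rad), for 0.2 s.
At the end, for the whole second after the job is handed in: Flap flat (joint below 0.1 rad) and lid shut over it (joint below 0.05 rad), meter within 20 mm and spool, bottle and tip cleaner within 25 mm of where they started, robot clear (all of step 2 and distance of each of spool_center, flux_center, cleaner_center from where it was at the start of the episode below 0.025 m and distance of meter_center from where it was at the start of the episode below 0.02 m); the robot touches nothing.
It fails at once if the lid is swung over (below 0.9 rad) while the flap still stands (above 0.2 rad) (value of joint lid below 0.9 rad and value of joint flap above 0.2 rad).
It fails at once if the lid is slammed (faster than 2.5 rad/s near shut) (value of joint lid below 0.4 rad and velocity of joint lid below -2.5 rad/s).
It fails at once if the flap or the lid is pinched (fingers on both its faces) ((contact force between the fingers and flap_c0 above 1 N and contact force between the fingers and flap_c1 above 1 N) or (contact force between the fingers and lid_c0 above 1 N and contact force between the fingers and lid_c1 above 1 N)).
It fails at once if the meter is shifted or lifted by 20 mm (distance of meter_center from where it was at the start of the episode above 0.02 m).
It fails at once if the spool, bottle or tip cleaner is shifted or lifted by 25 mm (distance of any of spool_center, flux_center, cleaner_center from where it was at the start of the episode above 0.025 m).
It also fails if it takes over 62 s, if anything falls off the work surface, if the arm or the gripper's body presses on something with over 40 N, if the wrist force passes 120 N, or if a joint passes its speed limit or range.

## Robot

A 6-joint arm with a two-finger parallel gripper is mounted at the origin on the work surface. World frame = base frame: x ahead of the robot, y to its left, z up, the work surface at z = 0. Lengths are in m, angles in degrees, forces in N, time in s.
With the tool pointing down it reaches from about 0.4 to 0.925 m from the base axis. Payload 3.4 kg.
Tool frame: the origin (TCP) lies on the centre line of the jaws, within the pads' length; the fingertips stand 22 mm ahead of it and the grasp point (between the pads) lies 3 mm ahead of it; z points along the fingers, y is the line along which they close (so a half turn about z gives the same grasp; the last joint's range is limited). The gripper opens to 85 mm and grips with 20 to 120 N. Pads are 22 mm wide; open, the fingers measure 114 mm over their backs; the gripper's body (76 mm by 85 mm) begins 54 mm behind the grasp point. The pads swing forward as they close: fully open they stand 13 mm farther back than shut.
Start: joints at [-68.955, 17.578, 86.31, -0, 76.112, -4.211], TCP at [0.245, -0.52, 0.253] pointing down, gripper open.
Joint ranges: [-179.03, 179.03], [-60, 130.46], [8.19, 133.38], [-81.62, 261.62], [5.75, 156.47], [-153.77, 153.77]. Speed limits (degrees/s): [147.25, 147.25, 180, 180, 180, 180].

## Interface

Orientations are given as a 3x3 rotation matrix whose columns are the frame's x, y, z axes.
In Python, from bench import sensors, camera, camera_model, order gives the robot as it stands.
- The arm moves only by the shell command python3 -m pendant 'ROWS'. ROWS is JSON, a list of rows, each an object with "xyz": the shift along the tool's x, y, z in mm, a list of three; "twist": the turn, a rotation vector about the tool's x, y, z in degrees, a list of three; "grip": the opening in per cent of the stroke, from 0 (shut) to 100 (fully open). A call has 1 to 8 rows; each row shifts and turns the commanded pose from where the row before left it, along the tool's axes as they then stand; what a row does not reach is not made up. A row lasts 1/12 s, in which the tool goes at most 41.7 mm and 7.16 degrees, less where a joint would pass 70% of its speed; a pose out of reach is approached as far as the arm can. A call with a gripper value outside its range is refused whole. The fingers move at their own pace and stop on an object; the grip force is fixed at half the most. Time passes only in rows, so rows that do not move let the fingers close. It gives the time, the measured TCP pose, the force, the opening and the grip force at its end, in the units of the state.
- sensors.sense(): the state, without advancing time (a new reading comes with each control period).
- camera(name): name is "scene" or "top" or "wrist"; returns (picture, depth): 420x560x3 uint8, red, green, blue; 420x560 float32, m along the optical axis (not along the pixel's ray), 0 where there is no reading.
- camera_model(name): a dict with "vertical_fov" (degrees; the focal length in pixels is half the picture's height over the tangent of half this angle, whatever the lens; pixels are square), "cx", "cy" (the principal point, pixels), "rvec" (rotation vector, rad) and "tvec" (3), from world to camera coordinates, as OpenCV has them. Camera axes: x right, y down, z forward; pixel columns grow to the right and rows downward; lengths in m; the calibration is good to about 2 mm. A picture is of the moment at which its call begins: read the wrist's pose just before it. camera_model takes no time and is no camera call; for the wrist camera it gives the pose at the moment of the call.
- order.hand_in(): hands the job in; it is judged then, once.
The state is a dict: "time": time; "q": joint angles; "qvel": joint speeds; "joint_torque": joint torques, N m; "tool_pos": TCP position; "ee_rot": TCP orientation; "force": force on the tool from outside, world axes, zero at the start; "wrist_torque": the same for the moment, N m; "opening": opening from 0.0 (shut) to 1.0 (fully open); "finger_force": force on a finger pad.
Only numpy, scipy, OpenCV 4.12 (cv2) and the standard library are available. Lean on these libraries where they do the work, as an engineer would, in place of code of your own. Each camera call takes 0.05 s, during which the arm holds its last target. There are 200 camera calls.

## Working session

There is one attempt and no reset: what is moved stays moved. The work goes in short steps, Python scripts to look and compute and a shell command to move; the robot and the scene stay as the last step left them, time stands still between calls to the robot, and variables do not carry over. Pictures are saved under pics/ and viewed, at most 10 in all, crops included, and the job is handed in when it is done.

```bash
mkdir -p pics; ls; cat > h.py <<'E'
import numpy as np, cv2
from bench import sensors, camera, camera_model, order
def model(n):
    m=camera_model(n); f=210/np.tan(np.radians(m["vertical_fov"])/2)
    R=cv2.Rodrigues(np.array(m["rvec"],float))[0]; t=np.array(m["tvec"],float)
    return f,m["cx"],m["cy"],R,t
def cloud(n,d,M):
    f,cx,cy,R,t=M
    v,u=np.mgrid[:420,:560]
    P=np.stack([(u-cx)/f*d,(v-cy)/f*d,d],-1)
    return (P-t)@R
E
python3 - <<'E'
from h import *
s=sensors.sense();print({k:np.round(v,3).tolist() for k,v in s.items()})
for n in("scene","top"):
    M=model(n);p,d=camera(n);cv2.imwrite(f"pics/{n}0.png",p[...,::-1])
    np.savez(f"{n}0.npz",p=p,d=d)
    P=cloud(n,d,M);np.save(f"{n}P.npy",P);print(n,-M[3].T@M[4],M[3][2], (d>0).mean())
    hsv=cv2.cvtColor(p,cv2.COLOR_RGB2HSV);ok=d>0
    for c,lo,hi in(("yellow",(22,120,80),(33,255,255)),("blue",(100,120,50),(125,255,255)),("cyan",(82,80,80),(98,255,255))):
        m=(cv2.inRange(hsv,lo,hi)>0)&ok
        if m.sum():q=P[m];v,u=np.nonzero(m);print(c,m.sum(),u.mean(),v.mean(),np.percentile(q,[1,50,99],axis=0).round(3).tolist())
E
```

```text
pics
{'time': 0.0, 'q': [-68.956, 17.622, 86.383, -0.0, 76.113, -4.211], 'qvel': [-0.044, 0.078, 0.077, 0.073, -0.046, 0.078], 'joint_torque': [-0.003, -45.755, -25.192, -0.0, 0.013, 0.0], 'tool_pos': [0.245, -0.519, 0.252], 'ee_rot': [[0.904, 0.427, -0.001], [0.427, -0.904, 0.002], [0.0, -0.002, -1.0]], 'force': [0.032, 1.02, -0.1], 'wrist_torque': [-0.03, -0.04, -0.034], 'finger_force': 0.0, 'opening': 1.003}
scene [1.22181753 0.41977683 0.6691238 ] [-0.63399029 -0.4785422  -0.60749788] 0.9959268707482993
yellow 350 229.30285714285714 78.95714285714286 [[-0.09, -0.993, 0.042], [0.08, -0.926, 0.101], [0.587, 0.167, 0.266]]
blue 1943 270.4009264024704 105.29953679876479 [[-0.143, -1.055, 0.005], [0.067, -0.859, 0.126], [0.596, 0.179, 0.262]]
cyan 22625 323.5177016574586 274.9483314917127 [[0.368, -0.191, 0.029], [0.669, 0.127, 0.032], [0.823, 0.308, 0.035]]
top [ 0.44172256 -0.03097653  1.10349202] [ 0.19598236  0.00430564 -0.98059797] 0.9957950680272109
yellow 668 241.95958083832335 260.93263473053895 [[0.428, -0.118, 0.075], [0.544, -0.002, 0.196], [0.618, 0.169, 0.269]]
blue 924 177.50324675324674 278.7207792207792 [[0.401, 0.104, 0.117], [0.492, 0.146, 0.261], [0.59, 0.177, 0.266]]
cyan 25374 248.68987940411444 232.58465358240719 [[0.362, -0.201, 0.029], [0.632, 0.005, 0.034], [0.817, 0.301, 0.101]]
```

View pics/scene0.png

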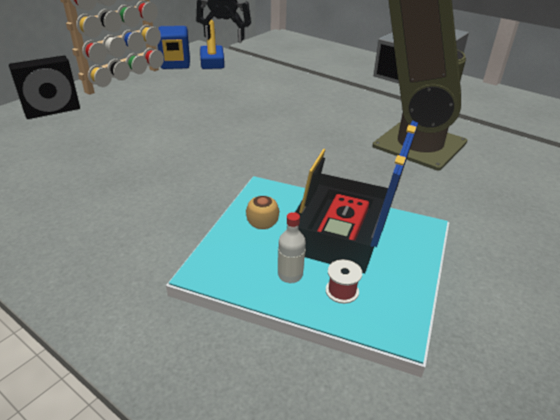

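View pics/top0.png

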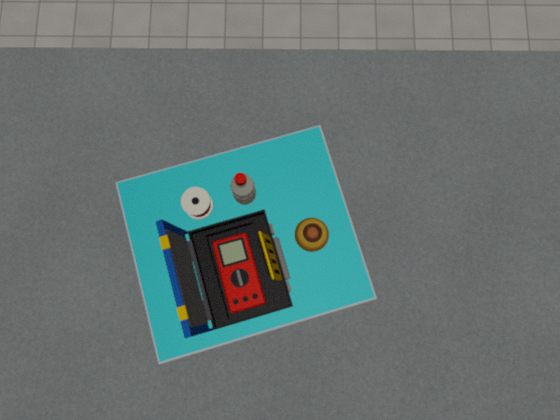

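The scene view shows the yellow flap (~315,180) upright, the blue lid (~395,185) leaning out, and the bottle (~292,250), spool (~344,280) and cleaner (~262,212). In the top view the case is centred at ~(240,270). The lid is on the left (+y) at ~(182,280), the flap at ~(270,257), the cleaner at (312,235), the bottle at (243,188) and the spool at (196,202).

```bash
cat > g.py <<'E'
from h import *
D={n:(np.load(f"{n}0.npz")["p"],np.load(f"{n}P.npy")) for n in("scene","top")}
for n,(p,P) in D.items():
    hsv=cv2.cvtColor(p,cv2.COLOR_RGB2HSV)
    box=(P[...,0]>.35)&(P[...,0]<.83)&(P[...,1]>-.22)&(P[...,1]<.32)&(P[...,2]>.02)
    cy=(cv2.inRange(hsv,(82,80,80),(98,255,255))>0)&box
    zb=np.median(P[cy][:,2]);print(n,"board",zb)
    dark=(hsv[...,2]<75)&box&(abs(P[...,2]-zb-.07)<.006)
    k=cv2.minAreaRect((P[dark][:,:2]*1000).astype(np.float32));print("rim",dark.sum(),k)
    for c,lo,hi in(("yellow",(20,120,60),(33,255,255)),("blue",(100,120,30),(125,255,255))):
        m=(cv2.inRange(hsv,lo,hi)>0)&box&(P[...,2]>zb+.07)
        q=P[m]
        if c=="yellow": q=q[q[:,1]<.07]
        else: q=q[q[:,1]>.07]
        print(c,len(q),np.percentile(q,[2,50,98],axis=0).round(3).tolist())
        w=np.linalg.svd(q-q.mean(0),full_matrices=False)[2];print(" mean",q.mean(0).round(3),"n",w[2].round(3),"top", q[q[:,2]>np.percentile(q[:,2],90)].mean(0).round(3))
    for name,z0,z1 in(("bottle",.12,.15),("mid",.04,.064)):
        m=box&(P[...,2]>zb+z0)&(P[...,2]<zb+z1)&~cy
        nn,l,st,ce=cv2.connectedComponentsWithStats(m.astype(np.uint8))
        for i in range(1,nn):
            if st[i,4]>40:print(name,st[i,4],ce[i].round(),np.percentile(P[l==i],[3,50,97],axis=0).round(3).tolist())
E
python3 g.py
```

```text
scene board 0.03172203194573115
rim 586 ((525.7896118164062, 51.84259033203125), (207.0933074951172, 158.842529296875), 18.55502700805664)
yellow 187 [[0.503, -0.014, 0.106], [0.576, 0.001, 0.185], [0.589, 0.01, 0.197]]
 mean [0.564 0.    0.169] n [-0.286  0.948 -0.142] top [ 0.545 -0.002  0.197]
blue 772 [[0.411, 0.123, 0.11], [0.591, 0.168, 0.225], [0.596, 0.179, 0.262]]
 mean [0.562 0.163 0.212] n [-0.286  0.954 -0.09 ] top [0.5   0.147 0.261]
bottle 162 [313. 177.] [[0.512, -0.008, 0.153], [0.571, 0.004, 0.168], [0.586, 0.01, 0.181]]
bottle 180 [292. 220.] [[0.682, 0.04, 0.153], [0.695, 0.052, 0.17], [0.701, 0.06, 0.173]]
bottle 103 [382. 219.] [[0.59, 0.163, 0.153], [0.594, 0.168, 0.167], [0.597, 0.173, 0.181]]
mid 1738 [345. 204.] [[0.415, -0.039, 0.072], [0.461, 0.023, 0.074], [0.587, 0.125, 0.094]]
mid 1375 [343. 217.] [[0.454, 0.016, 0.072], [0.523, 0.058, 0.075], [0.582, 0.097, 0.079]]
mid 510 [262. 206.] [[0.58, -0.114, 0.073], [0.609, -0.085, 0.084], [0.629, -0.064, 0.093]]
mid 674 [336. 245.] [[0.597, 0.038, 0.072], [0.615, 0.098, 0.084], [0.633, 0.153, 0.095]]
mid 253 [
[... 654 characters left out ...]
7, 0.038, 0.162], [0.686, 0.048, 0.173], [0.698, 0.057, 0.177]]
bottle 433 [190. 280.] [[0.408, 0.11, 0.154], [0.495, 0.134, 0.169], [0.587, 0.164, 0.183]]
bottle 111 [270. 255.] [[0.502, -0.022, 0.155], [0.541, -0.011, 0.17], [0.582, 0.001, 0.183]]
mid 649 [195. 200.] [[0.636, 0.12, 0.08], [0.662, 0.146, 0.084], [0.688, 0.171, 0.087]]
mid 56 [245. 197.] [[0.664, 0.026, 0.075], [0.667, 0.041, 0.086], [0.679, 0.066, 0.097]]
mid 2309 [231. 270.] [[0.422, -0.038, 0.074], [0.506, 0.092, 0.076], [0.628, 0.141, 0.094]]
mid 767 [312. 233.] [[0.569, -0.12, 0.076], [0.595, -0.093, 0.087], [0.623, -0.065, 0.094]]
mid 2323 [238. 272.] [[0.45, 0.014, 0.074], [0.518, 0.055, 0.077], [0.584, 0.096, 0.082]]
```

```bash
R='see below'
python3 -m pendant '[{"xyz":[15,-8,-6],"twist":[0,0,0],"grip":0},{"xyz":[30,-18,-6],"twist":[0,0,0],"grip":0},{"xyz":[30,-18,-6],"twist":[0,0,0],"grip":0},{"xyz":[30,-18,-6],"twist":[0,0,0],"grip":0},{"xyz":[30,-18,-6],"twist":[0,0,0],"grip":0},{"xyz":[30,-18,-6],"twist":[0,0,0],"grip":0},{"xyz":[30,-18,-6],"twist":[0,0,0],"grip":0},{"xyz":[30,-18,-6],"twist":[0,0,0],"grip":0}]'
python3 -m pendant '[{"xyz":[30,-18,0],"twist":[0,0,0],"grip":0},{"xyz":[30,-18,0],"twist":[0,0,0],"grip":0},{"xyz":[30,-18,0],"twist":[0,0,0],"grip":0},{"xyz":[30,-18,0],"twist":[0,0,0],"grip":0},{"xyz":[30,-18,0],"twist":[0,0,0],"grip":0},{"xyz":[30,-18,0],"twist":[0,0,0],"grip":0},{"xyz":[30,-18,0],"twist":[0,0,0],"grip":0},{"xyz":[30,-18,0],"twist":[0,0,0],"grip":0}]'
python3 -m pendant '[{"xyz":[0,0,0],"twist":[0,0,-6.8],"grip":0},{"xyz":[0,0,0],"twist":[0,0,-6.8],"grip":0},{"xyz":[0,0,0],"twist":[0,0,-6.8],"grip":0},{"xyz":[0,0,0],"twist":[0,0,-6.8],"grip":0},{"xyz":[0,0,0],"twist":[0,0,-6.8],"grip":0},{"xyz":[0,0,0],"twist":[0,0,-6.8],"grip":0}]'
python3 -m pendant '[{"xyz":[0,0,0],"twist":[0,0,-6.8],"grip":0},{"xyz":[0,0,0],"twist":[0,0,-6.8],"grip":0},{"xyz":[0,0,0],"twist":[0,0,-6.8],"grip":0},{"xyz":[0,0,0],"twist":[0,0,-6.8],"grip":0},{"xyz":[0,0,0],"twist":[0,0,-6.8],"grip":0},{"xyz":[0,0,0],"twist":[0,0,-6.8],"grip":0},{"xyz":[0,0,0],"twist":[0,0,0],"grip":0}]'
cat > st.py <<'E'
from h import *
C=np.array([.526,.052]);a=np.radians(16.8)
s=sensors.sense();p=s["tool_pos"];R=np.array(s["ee_rot"])
d=np.array(p[:2])-C
print("t",s["time"],"case x,y mm",np.round(1000*(d@[np.cos(a),np.sin(a)]),1),np.round(1000*(d@[-np.sin(a),np.cos(a)]),1),"tip z",round(1000*(p[2]-.022),1),"yaw",np.degrees(np.arctan2(R[1,0],R[0,0])),"tz",R[:,2].round(3),"F case",np.round([np.dot(s["force"][:2],[np.cos(a),np.sin(a)]),np.dot(s["force"][:2],[-np.sin(a),np.cos(a)]),s["force"][2]],1))
E
python3 st.py
```

```text
time: 0.77
tool_pos: [0.392, -0.3011, 0.3013]
ee_rot: [[0.905, 0.426, -0.001], [0.426, -0.905, 0.001], [-0.0, -0.001, -1.0]]
force: [1.4, -0.6, 0.2]
opening: -0.001
finger_force: 0.0
time: 1.43
tool_pos: [0.5476, -0.0685, 0.3009]
ee_rot: [[0.904, 0.427, -0.001], [0.427, -0.904, 0.0], [-0.001, -0.0, -1.0]]
force: [0.5, -0.7, 0.3]
opening: 0.0
finger_force: 0.0
time: 1.93
tool_pos: [0.5469, -0.07, 0.3007]
ee_rot: [[0.4, 0.916, -0.001], [0.916, -0.4, 0.0], [-0.0, -0.001, -1.0]]
force: [-0.2, 0.7, 0.4]
opening: 0.002
finger_force: 0.0
time: 2.52
tool_pos: [0.5469, -0.0702, 0.3008]
ee_rot: [[-0.293, 0.956, -0.001], [0.956, 0.293, 0.0], [0.001, -0.001, -1.0]]
force: [0.1, -0.3, 0.7]
opening: -0.001
finger_force: 0.0
t 2.5167 case x,y mm -15.3 -123.0 tip z 278.8 yaw 107.02386621782739 tz [-0.001  0.    -1.   ] F case [ 0.  -0.3  0.7]
```

```bash
python3 -m pendant '[{"xyz":[0,3,17],"twist":[0,0,0],"grip":0},{"xyz":[0,3,17],"twist":[0,0,0],"grip":0},{"xyz":[0,3,17],"twist":[0,0,0],"grip":0},{"xyz":[0,3,17],"twist":[0,0,0],"grip":0},{"xyz":[0,3,17],"twist":[0,0,0],"grip":0},{"xyz":[0,0,16],"twist":[0,0,0],"grip":0},{"xyz":[10,0,0],"twist":[0,0,0],"grip":0},{"xyz":[10,0,0],"twist":[0,0,0],"grip":0}]' | tail -3
python3 st.py
python3 -m pendant '[{"xyz":[10,0,0],"twist":[0,0,0],"grip":0},{"xyz":[11,0,0],"twist":[0,0,0],"grip":0},{"xyz":[11,0,2],"twist":[0,0,0],"grip":0},{"xyz":[11,0,3],"twist":[0,0,0],"grip":0},{"xyz":[10,0,4],"twist":[0,0,0],"grip":0},{"xyz":[0,0,0],"twist":[0,0,0],"grip":0}]' | tail -3
python3 st.py
python3 - <<'E'
from h import *
p,d=camera("scene");q,_=camera("top")
cv2.imwrite("pics/s1.png",np.hstack([cv2.resize(p[100:320,160:460],None,fx=1.33,fy=1.33),cv2.resize(q[120:340,120:420],None,fx=1.33,fy=1.33)])[...,::-1])
E
```

```text
force: [-0.1, -0.6, -0.6]
opening: 0.001
finger_force: 0.0
t 3.1833 case x,y mm -0.8 -102.3 tip z 177.3 yaw 106.66383884754546 tz [-0.003  0.001 -1.   ] F case [-0.3 -0.5 -0.6]
force: [-0.7, 0.6, -0.5]
opening: 0.004
finger_force: 0.0
t 3.6833 case x,y mm -0.6 -47.6 tip z 168.9 yaw 106.94940481604348 tz [-0.001  0.001 -1.   ] F case [-0.5  0.8 -0.5]
```

View pics/s1.png

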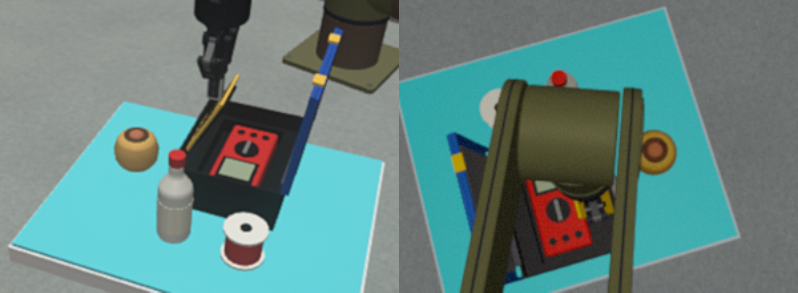

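The left half shows the flap at ~(215,110) tilting inward ahead of the closed fingertips, and nothing else has moved. I'll continue along the arc.

```bash
python3 -m pendant '[{"xyz":[9,0,6],"twist":[0,0,0],"grip":0},{"xyz":[9,0,6],"twist":[0,0,0],"grip":0},{"xyz":[7,0,8],"twist":[0,0,0],"grip":0},{"xyz":[7,0,9],"twist":[0,0,0],"grip":0},{"xyz":[5,0,10],"twist":[0,0,0],"grip":0},{"xyz":[5,0,10],"twist":[0,0,0],"grip":0},{"xyz":[0,0,0],"twist":[0,0,0],"grip":0}]' | tail -3
python3 st.py
python3 -m pendant '[{"xyz":[2,0,10],"twist":[0,0,0],"grip":0},{"xyz":[2,0,8],"twist":[0,0,0],"grip":0},{"xyz":[0,0,4],"twist":[0,0,0],"grip":0},{"xyz":[0,0,3],"twist":[0,0,0],"grip":0},{"xyz":[0,0,0],"twist":[0,0,0],"grip":0},{"xyz":[0,0,0],"twist":[0,0,0],"grip":0}]' | tail -3
python3 st.py
```

```text
force: [-0.4, -0.3, -0.4]
opening: 0.002
finger_force: 0.0
t 4.3667 case x,y mm -2.0 -6.6 tip z 117.5 yaw 106.90472737517365 tz [-0.005  0.    -1.   ] F case [-0.4 -0.2 -0.4]
force: [-5.9, 2.0, 20.3]
opening: 0.001
finger_force: 9.9
t 4.8667 case x,y mm -0.4 -3.8 tip z 97.5 yaw 106.82900596042671 tz [ 0.     0.001 -1.   ] F case [-5.   3.6 20.3]
```

Firm contact at the flap stop: 20 N at tip height 97.5 mm, against 98 mm expected. I'll go straight up, cross over the lid and check.

```bash
python3 -m pendant '[{"xyz":[0,0,-10],"twist":[0,0,0],"grip":0},{"xyz":[0,0,-25],"twist":[0,0,0],"grip":0},{"xyz":[0,0,-30],"twist":[0,0,0],"grip":0},{"xyz":[0,0,-30],"twist":[0,0,0],"grip":0},{"xyz":[0,0,-30],"twist":[0,0,0],"grip":0},{"xyz":[0,0,-30],"twist":[0,0,0],"grip":0},{"xyz":[0,0,-30],"twist":[0,0,0],"grip":0},{"xyz":[0,0,-30],"twist":[0,0,0],"grip":0}]' | tail -3
python3 -m pendant '[{"xyz":[20,0,0],"twist":[0,0,0],"grip":0},{"xyz":[25,0,0],"twist":[0,0,0],"grip":0},{"xyz":[25,0,0],"twist":[0,0,0],"grip":0},{"xyz":[25,0,0],"twist":[0,0,0],"grip":0},{"xyz":[25,0,0],"twist":[0,0,0],"grip":0},{"xyz":[25,0,0],"twist":[0,0,0],"grip":0},{"xyz":[5,0,0],"twist":[0,0,0],"grip":0},{"xyz":[0,0,0],"twist":[0,0,0],"grip":0}]' | tail -3
python3 st.py
python3 - <<'E'
from h import *
n="scene";M=model(n);p,d=camera(n);q,_=camera("top")
P=cloud(n,d,M);hsv=cv2.cvtColor(p,cv2.COLOR_RGB2HSV)
box=(P[...,0]>.35)&(P[...,0]<.83)&(P[...,1]>-.22)&(P[...,1]<.32)&(P[...,2]>.08)
for c,lo,hi in(("yellow",(20,120,60),(33,255,255)),("blue",(100,120,30),(125,255,255))):
    w=P[(cv2.inRange(hsv,lo,hi)>0)&box];print(c,len(w),np.percentile(w,[2,50,98],axis=0).round(3).tolist())
cv2.imwrite("pics/s2.png",np.hstack([cv2.resize(p[60:320,160:460],None,fx=1.33,fy=1.33),cv2.resize(q[100:360,120:420],None,fx=1.33,fy=1.33)])[...,::-1])
E
```

```text
force: [0.2, -0.4, -0.2]
opening: -0.002
finger_force: 0.0
force: [-0.4, -1.3, 0.4]
opening: -0.001
finger_force: 0.0
t 6.2 case x,y mm -0.4 147.0 tip z 310.1 yaw 106.99996304533762 tz [-0. -0. -1.] F case [-0.7 -1.1  0.4]
yellow 1376 [[0.441, -0.074, 0.087], [0.536, 0.04, 0.097], [0.606, 0.164, 0.265]]
blue 772 [[0.412, 0.124, 0.11], [0.591, 0.168, 0.226], [0.596, 0.179, 0.262]]
```

View pics/s2.png

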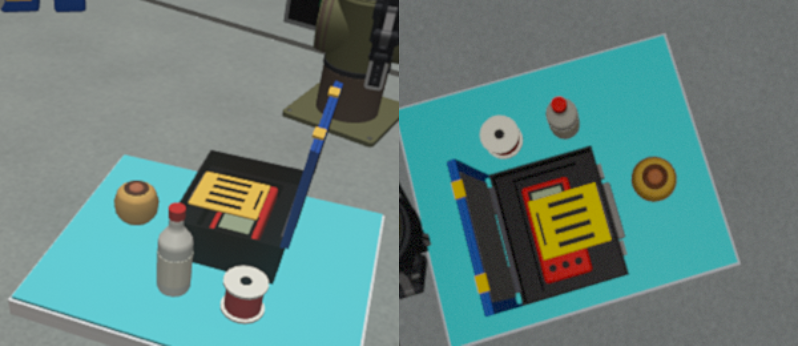

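The flap lies flat (yellow at ~(230,195) left, (570,220) right), the lid still stands open, and the surrounding objects haven't moved. The gripper is now outside the lid, so next I lower it and push the lid along its arc.

```bash
python3 -m pendant '[{"xyz":[0,0,17],"twist":[0,0,0],"grip":0},{"xyz":[0,0,17],"twist":[0,0,0],"grip":0},{"xyz":[0,0,17],"twist":[0,0,0],"grip":0},{"xyz":[0,0,16],"twist":[0,0,0],"grip":0},{"xyz":[-12,0,0],"twist":[0,0,0],"grip":0},{"xyz":[-12,0,0],"twist":[0,0,0],"grip":0},{"xyz":[-10,0,0],"twist":[0,0,0],"grip":0},{"xyz":[-10,0,0],"twist":[0,0,0],"grip":0}]' | tail -3
python3 st.py
python3 -m pendant '[{"xyz":[-9,0,0],"twist":[0,0,0],"grip":0},{"xyz":[-9,0,0],"twist":[0,0,0],"grip":0},{"xyz":[-9,0,1],"twist":[0,0,0],"grip":0},{"xyz":[-10,0,1],"twist":[0,0,0],"grip":0},{"xyz":[-9,0,2],"twist":[0,0,0],"grip":0},{"xyz":[-9,0,3],"twist":[0,0,0],"grip":0},{"xyz":[-9,0,3],"twist":[0,0,0],"grip":0},{"xyz":[-8,0,3],"twist":[0,0,0],"grip":0}]' | tail -3
python3 st.py
```

```text
force: [-0.3, 1.6, 1.7]
opening: 0.002
finger_force: 1.1
t 6.9667 case x,y mm 0.3 100.2 tip z 244.6 yaw 106.77101621302688 tz [ 0.002  0.001 -1.   ] F case [0.1 1.6 1.7]
force: [1.3, 2.6, -0.3]
opening: 0.002
finger_force: 0.8
t 7.6333 case x,y mm 0.1 28.9 tip z 229.9 yaw 106.8527187822375 tz [ 0.  0. -1.] F case [ 2.   2.1 -0.3]
```

Contact is at ~2 N and follows the plan, with the lid at about 60°. I'll continue to about 15°.

```bash
python3 -m pendant '[{"xyz":[-8,0,4],"twist":[0,0,0],"grip":0},{"xyz":[-8,0,5],"twist":[0,0,0],"grip":0},{"xyz":[-7,0,5],"twist":[0,0,0],"grip":0},{"xyz":[-6,0,5],"twist":[0,0,0],"grip":0},{"xyz":[-6,0,6],"twist":[0,0,0],"grip":0},{"xyz":[-6,0,7],"twist":[0,0,0],"grip":0},{"xyz":[-6,0,7],"twist":[0,0,0],"grip":0},{"xyz":[-6,0,8],"twist":[0,0,0],"grip":0}]' | tail -3
python3 st.py
python3 -m pendant '[{"xyz":[-4,0,8],"twist":[0,0,0],"grip":0},{"xyz":[-4,0,8],"twist":[0,0,0],"grip":0},{"xyz":[-4,0,8],"twist":[0,0,0],"grip":0},{"xyz":[-3,0,8],"twist":[0,0,0],"grip":0},{"xyz":[0,0,0],"twist":[0,0,0],"grip":0}]' | tail -3
python3 st.py
python3 - <<'E'
from h import *
p,_=camera("scene")
cv2.imwrite("pics/s3.png",cv2.resize(p[60:320,160:460],None,fx=1.8,fy=1.8)[...,::-1])
E
```

```text
force: [0.0, 0.5, 0.8]
opening: -0.0
finger_force: 0.7
t 8.3 case x,y mm -0.2 -23.8 tip z 182.6 yaw 106.86406053882025 tz [-0. -0. -1.] F case [0.2 0.5 0.8]
force: [0.5, 0.4, 0.2]
opening: 0.001
finger_force: 0.0
t 8.7167 case x,y mm -1.1 -38.3 tip z 149.2 yaw 106.83125733278581 tz [-0.003  0.    -1.   ] F case [0.6 0.2 0.2]
```

View pics/s3.png

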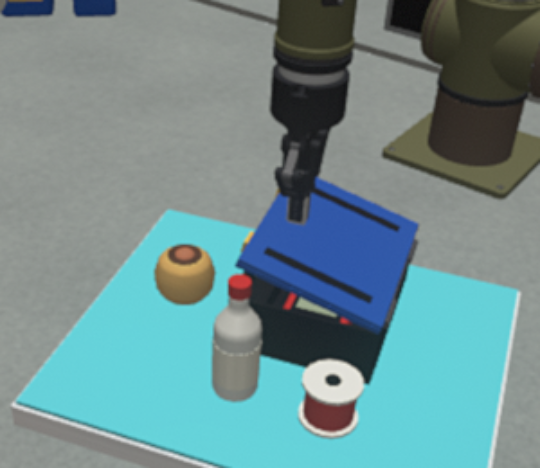

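The lid is at ~15° with the fingertips on its outer face at ~(298,210), and everything around it is in place. Next I press it down gently.

```bash
python3 -m pendant '[{"xyz":[-3,0,7],"twist":[0,0,0],"grip":0},{"xyz":[-2,0,7],"twist":[0,0,0],"grip":0},{"xyz":[-2,0,7],"twist":[0,0,0],"grip":0},{"xyz":[0,0,7],"twist":[0,0,0],"grip":0},{"xyz":[0,0,5],"twist":[0,0,0],"grip":0},{"xyz":[0,0,4],"twist":[0,0,0],"grip":0},{"xyz":[0,0,3],"twist":[0,0,0],"grip":0},{"xyz":[0,0,0],"twist":[0,0,0],"grip":0}]' | tail -3
python3 st.py
python3 -m pendant '[{"xyz":[0,0,0],"twist":[0,0,0],"grip":0},{"xyz":[0,0,0],"twist":[0,0,0],"grip":0},{"xyz":[0,0,0],"twist":[0,0,0],"grip":0},{"xyz":[0,0,0],"twist":[0,0,0],"grip":0}]' | tail -3
python3 st.py
```

```text
force: [-7.1, -0.1, 25.3]
opening: 0.0
finger_force: 12.7
t 9.4333 case x,y mm -0.1 -45.3 tip z 114.5 yaw 106.87608220412551 tz [ 0.001 -0.001 -1.   ] F case [-6.8  2.  25.3]
force: [-7.4, -0.3, 25.4]
opening: -0.0
finger_force: 12.3
t 9.7667 case x,y mm -0.1 -45.3 tip z 114.5 yaw 106.87603122306649 tz [ 0.002 -0.001 -1.   ] F case [-7.2  1.9 25.4]
```

The lid is at its stop (25 N, tip 114.5 mm against 115 mm expected). I'll lift clear and check.

```bash
python3 -m pendant '[{"xyz":[0,0,-8],"twist":[0,0,0],"grip":0},{"xyz":[0,0,-20],"twist":[0,0,0],"grip":0},{"xyz":[0,0,-30],"twist":[0,0,0],"grip":0},{"xyz":[0,0,-30],"twist":[0,0,0],"grip":0},{"xyz":[0,0,-30],"twist":[0,0,0],"grip":0},{"xyz":[0,0,-30],"twist":[0,0,0],"grip":0},{"xyz":[0,0,-30],"twist":[0,0,0],"grip":0},{"xyz":[0,0,0],"twist":[0,0,0],"grip":0}]' | tail -3
python3 -m pendant '[{"xyz":[-20,0,0],"twist":[0,0,0],"grip":0},{"xyz":[-30,0,0],"twist":[0,0,0],"grip":0},{"xyz":[-30,0,0],"twist":[0,0,0],"grip":0},{"xyz":[-30,0,0],"twist":[0,0,0],"grip":0},{"xyz":[-30,0,0],"twist":[0,0,0],"grip":0},{"xyz":[-30,0,0],"twist":[0,0,0],"grip":0},{"xyz":[-20,0,0],"twist":[0,0,0],"grip":0},{"xyz":[0,0,0],"twist":[0,0,0],"grip":0}]' | tail -3
python3 st.py
python3 - <<'E'
from h import *
n="scene";M=model(n);p,d=camera(n);q,_=camera("top")
P=cloud(n,d,M);hsv=cv2.cvtColor(p,cv2.COLOR_RGB2HSV)
box=(P[...,0]>.35)&(P[...,0]<.83)&(P[...,1]>-.22)&(P[...,1]<.32)&(P[...,2]>.1)
w=P[(cv2.inRange(hsv,(100,120,30),(125,255,255))>0)&box];w=w[abs(w[:,2]-.114)<.02]
c,*_=np.linalg.lstsq(np.c_[w[:,:2],np.ones(len(w))],w[:,2],rcond=None)
print(len(w),"z",np.percentile(w[:,2],[2,50,98]).round(4),"tilt about case x",c[:2]@[-.289,.957])
cv2.imwrite("pics/s4.png",np.hstack([cv2.resize(p[60:320,160:460],None,fx=1.33,fy=1.33),cv2.resize(q[100:360,120:420],None,fx=1.33,fy=1.33)])[...,::-1])
E
```

```text
force: [0.9, -0.5, 1.4]
opening: 0.0
finger_force: 0.0
force: [0.5, 0.5, -0.8]
opening: -0.0
finger_force: 0.0
t 11.1 case x,y mm -0.2 -239.3 tip z 287.7 yaw 106.65414500237972 tz [-0.001 -0.002 -1.   ] F case [ 0.6  0.4 -0.8]
4652 z [0.1047 0.1136 0.1158] tilt about case x -0.0012767635114115177
```

View pics/s4.png

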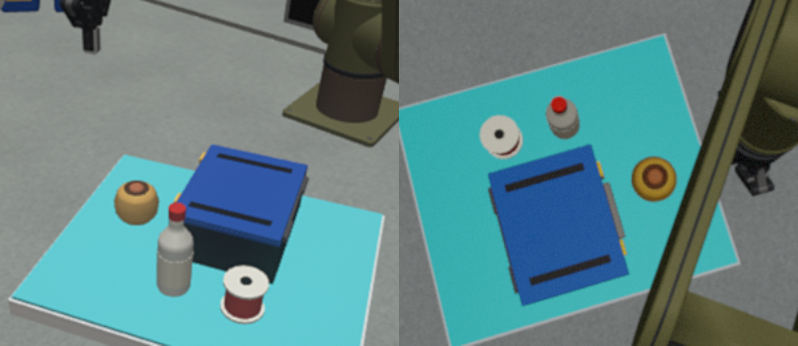

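The lid lies flat (centre ~(558,225) on the right, measured tilt about 0.001 rad). The bottle, spool and cleaner are in place and the robot is clear.

```bash
python3 -c "
from bench import order
print(order.hand_in())"
```

```text
the job is handed in; nothing more can be done
None
```

The yellow flap is down flat over the meter and the blue lid is pressed fully shut over it (measured tilt about 0.001 rad). In the last pictures the spool, bottle and cleaner stand where they were, the robot is clear, and the job is handed in; no verdict came back.

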